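Wring the upper gauge block on to the lower one with the push tool

TASK

Lift the square-footed push tool up and off its forked hook and use it to slide the loose gauge block along the fixture's bed until it lies fully and squarely over the gauge block let into the bed, up against both the side rail and the end stop. Keep the block flat on the bed throughout and never touch it with the gripper itself, because its lapped faces mark. Then stand the tool upright on the bench top beside the fixture, let go, and leave everything else where it is.

Things in the scene. Friction and masses are not known exactly. Their poses are not given: they have to be found in the camera images.
- fixture: Fixed low wringing fixture. Origin on the bench (z = 0), z up. In its frame (mm): flat bed level at z 30, x -75 to 75, y -36 to 50; side rail along the whole -y side, inner face y -20; end stop across the +x end, inner face x 60, y -20 to 44. Both are dark steel and rise 12 above the bed. The -x end and +y side are open; the bench is clear for 65 mm beyond the -x end.
- lower_block (a point): Centre of the top face of the lower gauge block, steel, 50 mm (x) by 40 mm (y), let into the bed and level with it (one continuous surface), in the corner of side rail and end stop; at x 35, y 0, z 30 mm in the fixture's frame, axes as the fixture.
- gauge_block: Loose plain steel gauge block, 50 (its x) x 40 (its y) x 20 mm thick, about 0.3 kg. Origin: centre of its underside; z up. Starts flat on the bed towards the fixture's -x end, off the rail, turned up to 0.3 rad. Home: origin at point lower_block, x along the fixture's x. Slides on friction alone, at about 1 to 4 N.
- pusher_center (a point): Middle of the loose push tool, half-way up (0.09 kg, 94 mm tall; z up along it, x and y square to its faces, starts square to the stand). White foot 30 x 30 mm, 47 to 27 mm below this point; neck 10 x 10, 27 to 3 below; grey head 26 x 26, the part to grip, from 3 below to 47 above (its middle 22 above). Stands stably on its foot.
- stand: Fixed hook stand. Origin on the bench below the hanging tool; z up. Base plate 66 x 70 x 10 mm; an upright 40 mm wide stands 24 to 36 mm to the +x side of the origin, up to 125 mm high. All of it but the fork's lips ends below the tool's head.
- stand_fork (a point): On the hanging tool's axis at the prongs' top faces, 125 mm up; axes as the stand. Two prongs along x, 13 mm apart, each 9 wide and 8 deep, carry the head's underside, the neck between them. Open to -x, where they end 20 mm out in upturned lips 5 mm high. Raise the tool 6 to 15 mm (at 16 the foot meets the prongs), then draw it 50 mm or more along -x.
- filter_cube: Bystander, to be left alone: black optical filter cube, 41 x 36 x 41 mm. Origin: centre of its underside.
- tape_roll: Bystander, to be left alone: roll of tape lying flat, 78 mm across, 19 mm high. Origin: centre of its underside.
- lab_timer: Bystander, to be left alone: flat bench timer, 70 x 62 x 18 mm. Origin: centre of its underside.
- sample_tin: Bystander, to be left alone: low round metal tin, 50 mm across, 13 mm high. Origin: centre of its underside.
- hex_driver_1: Bystander, to be left alone: thin precision screwdriver lying down, 136 mm long, 12 mm thick. Origin: centre of its underside.
There are look-alikes about, which are no part of the job. Of the things that look like the part that bears pusher_center, the smallest one is meant.

How it is judged:
By the outcome, as a careful person would: the job done as asked, in the order asked, and still so for the second after the job is handed in, with the robot touching nothing.
It also fails if it takes over 58 s, if anything falls off the work surface, if the arm or the gripper's body presses on something with over 40 N, if the wrist force passes 120 N, or if a joint passes its speed limit or range.

ROBOT

A 6-joint arm with a two-finger parallel gripper is mounted at the origin on a cart in front of the work surface, level with it; the furniture and walls round the work are solid. World frame = base frame: x ahead of the robot, y to its left, z up, the work surface at z = 0. Lengths are in m, angles in degrees, forces in N, time in s.
With the tool pointing down it reaches from about 0.25 to 0.725 m from the base axis. Payload 9.7 kg.
Tool frame: the origin (TCP) lies at the very end of the fingers, on their centre line; the grasp point (between the pads) lies ctrl.grip_point_offset behind it (ctrl.grip_point_offset is the distance from the TCP to the grasp point, in m); z points along the fingers, y is the line along which they close (so a half turn about z gives the same grasp; the last joint's range is limited). The gripper opens to 85 mm and grips with 20 to 120 N. Pads are 22 mm wide; open, the fingers measure 114 mm over their backs; the gripper's body (76 mm by 85 mm) begins 54 mm behind the grasp point. The pads swing forward as they close: fully open they stand 13 mm farther back than shut.
Start: joints at [-66.349, 4.979, 10.078, 95.1, 0, 90], TCP at [0.221, -0.504, 0.231] pointing down, gripper open.
Joint ranges: [-179.16, 179.16], [-48.56, 103.87], [-65.8, 70.77], [-126.05, 130.52], [-82.76, 87.17], [-180, 180]. Speed limits (degrees/s): [127.2, 127.2, 147.25, 180, 180, 180].

INTERFACE

Orientations are given as [roll, pitch, yaw] about the fixed x, y, z axes, in that order (R = Rz(yaw) Ry(pitch) Rx(roll)).
In Python, from workcell import ctrl, read_camera, camera_info, ticket, spot_in, trace gives the robot as it stands.
- The arm moves only by the shell command python3 -m handwheel 'ROWS' [OPENING] [FORCE]. ROWS is JSON, a list of rows, each a list of 2 entries, a list of its own where there are three numbers: the shift along the tool's x, y, z in units of 12 cm (1.0 is 12 cm), then the turn about the tool's z in units of 120 degrees (1.0 is 120 degrees). A call has 1 to 5 rows; each row is the pose to reach, as a shift and turn from the pose commanded when the call began, along the tool's axes at that moment; what a row does not reach only later rows make up. A row lasts 1/10 s, in which the tool goes at most 50 mm and 8.59 degrees, less where a joint would pass 70% of its speed; a pose out of reach is approached as far as the arm can. A call with a number of a shift or a turn outside -1 to 1 is refused whole. A call with a gripper value outside its range is refused whole. OPENING is the opening, from -1 (shut) to 1 (fully open), set as the call begins (- or left out, the last holds). The fingers move at their own pace and stop on an object; FORCE is the grip in N (left out, the last holds). Time passes only in rows, so rows that repeat a pose let the fingers close. It gives the time, the measured TCP pose, the force, the opening and the grip force at its end, in the units of the state.
- ctrl.state(): the state, without advancing time (a new reading comes with each control period).
- read_camera(name): name is "side" or "top" or "wrist"; returns the picture (384x512x3 uint8, red, green, blue); there is no depth.
- camera_info(name): a dict with "K" (3x3 intrinsics, pixels), "dist_coeffs" ([k1, k2, p1, p2, k3] as OpenCV has them; the pictures are not rectified), "R" (3x3) and "t" (3): a world point X has camera coordinates R X + t; the wrist camera has in their place "hand_eye" (4x4, takes a point from camera to tool coordinates, whose origin is the TCP and whose axes are the flange's). Camera axes: x right, y down, z forward; pixel columns grow to the right and rows downward; lengths in m; the calibration is good to about 2 mm. A picture is of the moment at which its call begins: read the wrist's pose just before it. camera_info takes no time and is no camera call.
- ticket.finish_job(): hands the job in; it is judged then, once.
Trained networks look in the newest picture that a camera, given by its name, has taken for a name from the list of things; names that differ only in an ending like _2 or _b are one class to them, and where a whole thing is asked for, a point or a joint stands for the part that bears it (a point fixed in the world has none). Each returns a list of dicts, best first, with "confidence" (0 to 1); they miss things now and then, are a little off and sometimes report something else, mostly with a low value. They report only what shows in the picture. A call takes as long as a camera call. They do not tell look-alikes from the thing itself.
- spot_in(target, camera): "extent" ([centre column, centre row, width, height] in pixels, round what is visible of it).
- trace(target, camera): "pixels" (384x512 bool, what is visible of it) and "extent" ([centre column, centre row, width, height] in pixels, round what is visible of it).
The state is a dict: "clock": time; "qpos": joint angles; "joint_velocities": joint speeds; "joint_efforts": joint torques, N m; "ee_pos": TCP position; "tcp_rot": TCP orientation; "contact_force": force on the tool from outside, world axes, zero at the start; "moment": the same for the moment, N m; "grip_width": opening from 0.0 (shut) to 1.0 (fully open); "grip_force": force on a finger pad.
Only numpy, scipy, OpenCV 4.12 (cv2) and the standard library are available. Lean on these libraries where they do the work, as an engineer would, in place of code of your own. Each camera call takes 0.05 s, during which the arm holds its last target. There are 200 camera calls.

## Working session

There is one attempt and no reset: what is moved stays moved. The work goes in short steps, Python scripts to look and compute and a shell command to move; the robot and the scene stay as the last step left them, time stands still between calls to the robot, and variables do not carry over. Pictures are saved under pics/ and viewed, at most 10 in all, crops included, and the job is handed in when it is done.

```bash
ls; mkdir -p pics; python3 - <<'E'
from workcell import ctrl, read_camera, camera_info, trace, spot_in
import cv2, numpy as np
print(ctrl.state(), ctrl.grip_point_offset)
for c in ["side","top"]:
    im=read_camera(c); cv2.imwrite(f"pics/{c}0.png",cv2.resize(im[:,:,::-1],(800,600)))
    i=camera_info(c); print(c,{k:np.round(v,4).tolist() for k,v in i.items() if k in("K","dist_coeffs","R","t")})
    for t in ["fixture","gauge_block","pusher_center","stand","filter_cube","tape_roll","lab_timer","sample_tin","hex_driver_1"]:
        print(t,[(np.round(d["extent"]).tolist(),round(d["confidence"],2)) for d in spot_in(t,c)])
print(camera_info("wrist"))
print(ctrl.state()["clock"])
E
```

```text
pics
{'clock': 0.0, 'qpos': array([-6.63461660e+01,  5.01222984e+00,  1.00337194e+01,  9.50991578e+01,
        4.09177810e-04,  9.00008070e+01]), 'joint_velocities': array([-0.02599018, -0.01629046,  0.06252905,  0.06844315, -0.01515763,
        0.02965198]), 'joint_efforts': array([-2.40664249e-04, -5.20392537e+01,  4.64802217e+01,  1.62716402e-02,
        4.29354003e-06, -1.74083630e-05]), 'ee_pos': array([ 0.22057521, -0.50358137,  0.23056565]), 'tcp_rot': array([-1.79922332e+02, -4.08083455e-04,  2.36530264e+01]), 'contact_force': array([-1.12923123,  0.28417085, -0.54302712]), 'moment': array([ 0.0395137 ,  0.01748126, -0.00255339]), 'grip_force': 0.0, 'grip_width': 1.0011197867493953} 0.0187
side {'K': [[442.7925, 0.0, 256.9777], [0.0, 442.7925, 194.6181], [0.0, 0.0, 1.0]], 'dist_coeffs': [0.0188, 0.0, 0.0, 0.0, 0.0], 'R': [[0.9379, 0.3468, -0.0104], [0.2778, -0.7686, -0.5763], [-0.2079, 0.5376, -0.8172]], 't': [-0.4986, -0.1827, 1.635]}
fixture [([200.0, 254.0, 51.0, 52.0], 0.92)]
gauge_block [([193.0, 264.0, 21.0, 21.0], 0.75)]
pusher_center [([251.0, 232.0, 15.0, 36.0], 0.8)
[... 1126 characters left out ...]
, 243.0, 15.0, 22.0], 0.78)]
sample_tin [([359.0, 193.0, 17.0, 12.0], 0.55)]
hex_driver_1 []
{'K': array([[297.35471076,   0.        , 249.62966923],
       [  0.        , 297.35471076, 190.29868199],
       [  0.        ,   0.        ,   1.        ]]), 'dist_coeffs': array([-0.06165999,  0.        ,  0.        ,  0.        ,  0.        ]), 'hand_eye': array([[ 9.42307285e-04, -9.52577835e-01, -3.04293577e-01,
         7.63877677e-02],
       [ 9.99999420e-01,  1.05650598e-03, -2.10643411e-04,
         1.74371926e-03],
       [ 5.22142228e-04, -3.04293202e-01,  9.52578277e-01,
        -1.42992289e-01],
       [ 0.00000000e+00,  0.00000000e+00,  0.00000000e+00,
         1.00000000e+00]])}
1.0
```

View both.

```bash
python3 - <<'E'
import cv2
s=cv2.imread("pics/side0.png");t=cv2.imread("pics/top0.png")
# crop regions at x2.5 for both: side cols 130-310 rows 130-330 ; top 270-410 x 130-260
k=800/512
a=s[int(200*k):int(335*k),int(130*k):int(310*k)];b=t[int(135*k):int(260*k),int(265*k):int(410*k)]
cv2.imwrite("pics/c0.png",cv2.vconcat([cv2.resize(a,(420,300),interpolation=2),cv2.resize(b,(420,300),interpolation=2)]))
E
```

```text
(no output)
```

View pics/c0.png

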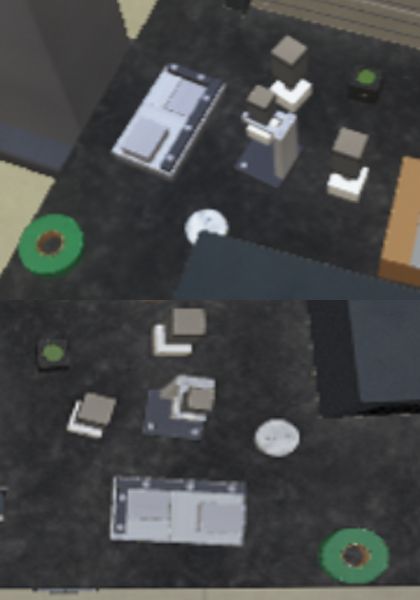

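View pics/top0.png

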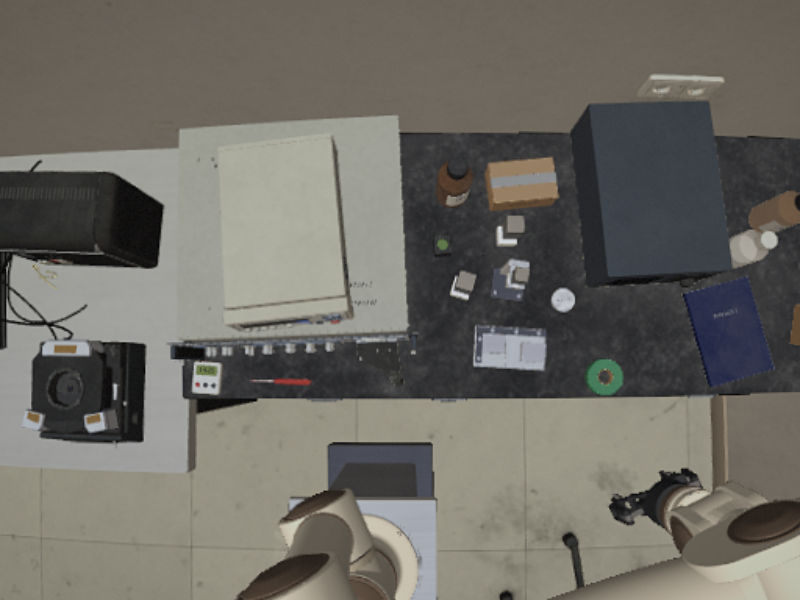

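```bash
cat > h.py <<'E'
import numpy as np, cv2
from scipy.spatial.transform import Rotation as Ro
from workcell import ctrl, read_camera, camera_info, trace, spot_in
def ext(c, st=None):
    i=camera_info(c)
    if c=="wrist":
        st=st or ctrl.state(); H=i["hand_eye"]; Rt=Ro.from_euler("xyz",st["tcp_rot"],degrees=True).as_matrix()
        Rc=Rt@H[:3,:3]; tc=Rt@H[:3,3]+st["ee_pos"]; R=Rc.T; t=-R@tc
    else: R,t=np.array(i["R"]),np.array(i["t"])
    return i["K"],np.array(i["dist_coeffs"]),R,t
def proj(E,X):
    K,d,R,t=E; return cv2.projectPoints(np.asarray(X,float).reshape(-1,1,3),cv2.Rodrigues(R)[0],t,K,d)[0][:,0]
def onz(E,px,z):
    K,d,R,t=E; u=cv2.undistortPoints(np.asarray(px,float).reshape(-1,1,2),K,d)[:,0]
    r=np.c_[u,np.ones(len(u))]@R; c=-R.T@t
    return c+r*((z-c[2])/r[:,2])[:,None]
E
python3 - <<'E'
from h import *
T=ext("top");S=ext("side")
for n,px,z in [("fixture",(325,222),.03),("block",(341,228),.05),("hang",(330,175),.172),("A",(328,145),.09),("B",(297,181),.09),("stand",(328,181),.05),("filter",(284,156),.03),("tape",(388,241),.01),("tin",(359,193),.01)]+[("boxcorner",(x*.64,y*.64),.2) for x,y in((587,285),(729,277),(572,135),(410,330),(485,165),(555,205))]: print(n,onz(T,[px],z).round(3))
for n,px,z in [("fixture",(200,254),.03),("block",(193,264),.05),("hang",(242,240),.172)]: print(n,onz(S,[px],z).round(3))
E
```

```text
fixture [[ 0.476 -0.314  0.03 ]]
block [[ 0.455 -0.363  0.05 ]]
hang [[ 0.611 -0.308  0.172]]
A [[ 0.722 -0.32   0.09 ]]
B [[ 0.605 -0.217  0.09 ]]
stand [[ 0.61  -0.324  0.05 ]]
filter [[ 0.699 -0.181  0.03 ]]
tape [[ 0.41  -0.531  0.01 ]]
tin [[ 0.574 -0.436  0.01 ]]
boxcorner [[ 0.584 -0.436  0.2  ]]
boxcorner [[ 0.598 -0.715  0.2  ]]
boxcorner [[ 0.877 -0.422  0.2  ]]
boxcorner [[ 0.502 -0.106  0.2  ]]
boxcorner [[ 0.816 -0.251  0.2  ]]
boxcorner [[ 0.737 -0.382  0.2  ]]
fixture [[ 0.468 -0.324  0.03 ]]
block [[ 0.469 -0.37   0.05 ]]
hang [[ 0.604 -0.309  0.172]]
```

```bash
python3 -m handwheel '[[[0.35,-0.05,-0.2],0],[[0.7,-0.1,-0.4],0],[[1,-0.15,-0.6],0]]' && python3 -m handwheel '[[[0.4,-0.06,0],0],[[0.8,-0.12,0],0],[[1,-0.15,0],0]]' && python3 -m handwheel '[[[0.4,-0.06,0],0],[[0.7,-0.12,0],0],[[0.7,-0.12,0],0],[[0.7,-0.12,0],0]]'
cat > look.py <<'E'
from h import *
import sys
st=ctrl.state(); im=read_camera("wrist"); np.save("w.npy",im); E=ext("wrist",st)
import pickle; pickle.dump(st,open("w.pkl","wb"))
cv2.imwrite(f"pics/{sys.argv[1]}.png",cv2.resize(im[:,:,::-1],(800,600),interpolation=2))
for t in sys.argv[2:]:
    for d in trace(t,"wrist"):
        m=d["pixels"].astype(np.uint8); r=cv2.minAreaRect(np.argwhere(m)[:,::-1].astype(np.float32)) 
        print(t,round(d["confidence"],2),np.round(d["extent"]),cv2.boxPoints(r).round(1).tolist())
        np.save(f"m_{t}.npy",m) if d["confidence"]>.5 else 0
print(st["clock"],st["ee_pos"],st["tcp_rot"])
E
python3 look.py w1 fixture gauge_block pusher_center stand
```

```text
clock: 1.3
ee_pos: [0.3244, -0.4381, 0.3041]
tcp_rot: [-180.0, -0.0, 23.6]
contact_force: [0.6, -0.6, 0.8]
grip_width: 1.0
grip_force: 0.0
clock: 1.6
ee_pos: [0.4286, -0.3725, 0.3032]
tcp_rot: [-180.0, -0.0, 23.8]
contact_force: [-0.7, -0.3, 0.1]
grip_width: 1.0
grip_force: 0.0
clock: 2.0
ee_pos: [0.4978, -0.3271, 0.3029]
tcp_rot: [-180.0, 0.0, 23.8]
contact_force: [0.4, -1.3, 0.6]
grip_width: 1.002
grip_force: 0.0
fixture 0.97 [236. 160. 117. 101.] [[174.39999389648438, 165.8000030517578], [202.60000610351562, 112.0999984741211], [297.29998779296875, 161.8000030517578], [269.1000061035156, 215.5]]
gauge_block 0.73 [292.  65.  41.  42.] [[266.0, 77.5], [288.1000061035156, 42.20000076293945], [313.70001220703125, 58.20000076293945], [291.6000061035156, 93.5]]
gauge_block 0.55 [262. 188.  44.  37.] [[239.6999969482422, 191.89999389648438], [254.0, 165.39999389648438], [286.29998779296875, 182.8000030517578], [272.1000061035156, 209.3000030517578]]
pusher_center 0.98 [196.  39.  58.  60.] [[164.39999389648438, 30.200000762939453], [188.60000610351562, 2.9000000953674316], [233.10000610351562, 42.5], [208.89999389648438, 69.69999694824219]]
pusher_center 0.78 [291.  65.  42.  49.] [[264.5, 76.69999694824219], [288.20001220703125, 41.20000076293945], [314.5, 58.70000076293945], [290.79998779296875, 94.19999694824219]]
pusher_center 0.63 [309.  11.  42.  18.] [[291.0, 0.0], [329.0, 0.0], [329.0, 17.0], [291.0, 17.0]]
stand 0.86 [282.  67.  74.  75.] [[243.39999389648438, 81.4000015258789], [280.70001220703125, 19.200000762939453], [324.5, 45.5], [287.20001220703125, 107.69999694824219]]
stand 0.71 [343. 131.  34.  32.] [[325.0, 116.0], [359.0, 116.0], [359.0, 149.0], [325.0, 149.0]]
2.0 [ 0.49776361 -0.32709813  0.30287952] [-1.79972803e+02  3.09897343e-02  2.37552919e+01]
```

View pics/w1.png

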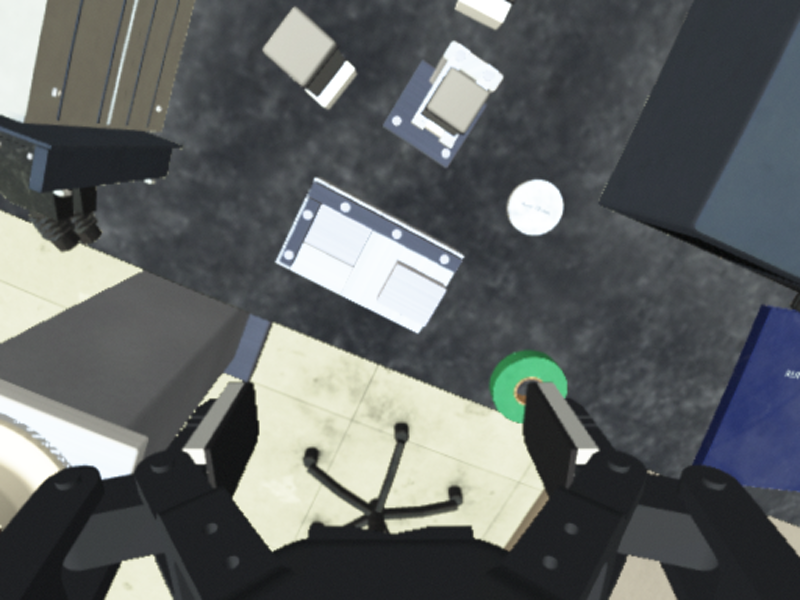

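The wrist view shows the hanging tool's head at about (460,100) on the stand, its upright towards the image's upper right (stand yaw about -11°). The fixture spans (277..463,180..330), with the end stop on the left and the rail on top. Going closer with the hand aligned.

```bash
python3 -m handwheel '[[[0.1,0.01,0.1],0.07],[[0.2,0.03,0.25],0.14],[[0.35,0.05,0.45],0.21],[[0.53,0.08,0.69],0.28],[[0.53,0.08,0.69],0.29]]' && python3 -m handwheel '[[[0,0,0],0],[[0,0,0],0]]'
python3 look.py w2 fixture gauge_block pusher_center stand
```

```text
clock: 2.75
ee_pos: [0.5593, -0.3103, 0.2157]
tcp_rot: [-179.9, 0.3, -11.4]
contact_force: [-1.4, 0.4, -1.0]
grip_width: 0.998
grip_force: 0.0
clock: 2.95
ee_pos: [0.5588, -0.3116, 0.2222]
tcp_rot: [180.0, -0.1, -11.1]
contact_force: [0.2, -0.3, 0.2]
grip_width: 1.002
grip_force: 0.0
fixture 0.94 [264. 227. 128.  80.] [[200.10000610351562, 200.3000030517578], [324.70001220703125, 186.10000610351562], [332.6000061035156, 255.0], [208.0, 269.20001220703125]]
gauge_block 0.97 [307. 239.  48.  36.] [[282.5, 220.10000610351562], [327.20001220703125, 216.10000610351562], [330.6000061035156, 253.5], [285.8999938964844, 257.6000061035156]]
gauge_block 0.36 [248. 118.  61.  60.] [[215.1999969482422, 87.5], [275.70001220703125, 84.30000305175781], [279.0, 144.0], [218.39999389648438, 147.1999969482422]]
pusher_center 0.97 [148. 153.  75.  61.] [[107.0, 123.0], [183.0, 123.0], [183.0, 183.0], [107.0, 183.0]]
pusher_center 0.84 [247. 137.  42.  54.] [[223.60000610351562, 111.9000015258789], [264.3999938964844, 109.5999984741211], [267.29998779296875, 160.8000030517578], [226.39999389648438, 163.10000610351562]]
pusher_center 0.56 [221.  23.  55.  40.] [[195.6999969482422, 0.0], [243.10000610351562, -6.5], [249.1999969482422, 38.0], [201.89999389648438, 44.5]]
stand 0.6 [247. 118.  62.  56.] [[213.39999389648438, 87.30000305175781], [276.70001220703125, 84.19999694824219], [279.70001220703125, 144.6999969482422], [216.39999389648438, 147.8000030517578]]
2.95 [ 0.55883055 -0.31158923  0.2221929 ] [ 1.79960273e+02 -9.67360638e-02 -1.10630051e+01]
```

View pics/w2.png

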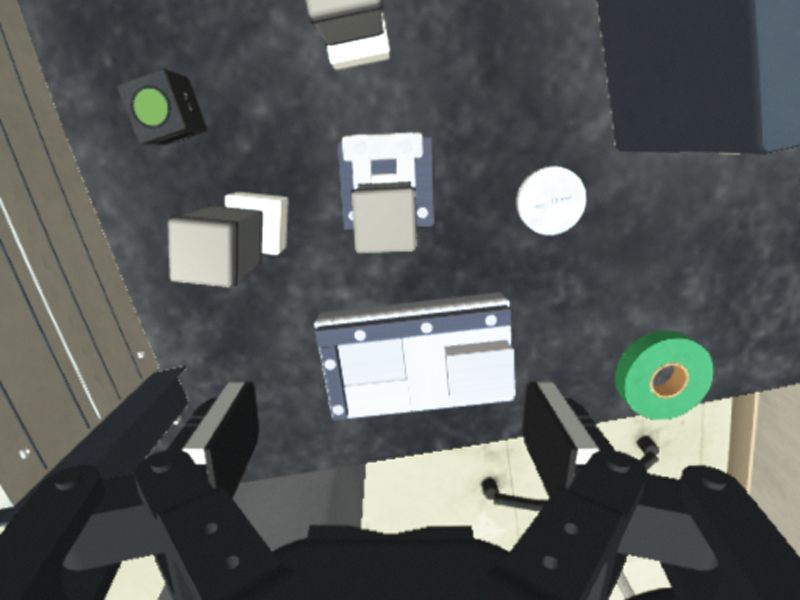

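```bash
cat > fit.py <<'E'
from h import *
from scipy.optimize import minimize
def box(x0,x1,y0,y1,z0,z1): return np.array([[x,y,z] for x in(x0,x1) for y in(y0,y1) for z in(z0,z1)])/1000
MOD={"fixture":[box(-75,75,-36,50,0,30),box(-75,75,-36,-20,30,42),box(60,75,-20,44,30,42)],
 "gauge_block":[box(-25,25,-20,20,30,50)]}
def rend(E,boxes,p,S=4):
    m=np.zeros((384*S,512*S),np.uint8); c,s=np.cos(p[2]),np.sin(p[2])
    for b in boxes:
        X=np.c_[b[:,0]*c-b[:,1]*s+p[0],b[:,0]*s+b[:,1]*c+p[1],b[:,2]]
        q=(proj(E,X)+.5)*S-.5
        cv2.fillConvexPoly(m,cv2.convexHull(np.round(q).astype(np.int32)),1)
    return m
def fit(E,mask,boxes,p0,S=4):
    M=cv2.resize(mask.astype(np.uint8),None,fx=S,fy=S,interpolation=0)
    f=lambda v:1-(lambda r:(r&M).sum()/(r|M).sum())(rend(E,boxes,[v[0]/1000,v[1]/1000,v[2]/100],S))
    r=minimize(f,[p0[0]*1000,p0[1]*1000,p0[2]*100],method="Nelder-Mead",options=dict(initial_simplex=np.array([p0[0]*1000,p0[1]*1000,p0[2]*100])+np.array([[0,0,0],[8,0,0],[0,8,0],[0,0,8]]),xatol=.05,fatol=1e-5))
    v=r.x; return np.array([v[0]/1000,v[1]/1000,v[2]/100]),1-r.fun
E
python3 - <<'E'
from fit import *; import pickle
st=pickle.load(open("w.pkl","rb")); E=ext("wrist",st); im=np.load("w.npy")
F,s=fit(E,np.load("m_fixture.npy"),MOD["fixture"],[.475,-.315,np.radians(86)]); print("fixture",F,np.degrees(F[2]),s)
B,s=fit(E,np.load("m_gauge_block.npy"),MOD["gauge_block"],[.455,-.36,np.radians(86)]); print("block",B,np.degrees(B[2]),s)
g=cv2.cvtColor(im,cv2.COLOR_RGB2GRAY)
c0=np.array([[352,195],[413,188],[417,249],[355,253]],np.float32)*.64
c=cv2.cornerSubPix(g,c0.reshape(-1,1,2).copy(),(3,3),(-1,-1),(3,30,.01))[:,0]; print(c0,c)
for q in(c0,c):
  X=onz(E,q,.175)[:,:2]; print(X.mean(0),np.linalg.norm(np.roll(X,-1,0)-X,axis=1),[np.degrees(np.arctan2(*(X[b]-X[a])[::-1])) for a,b in((0,1),(3,2),(3,0),(2,1))])
# base holes and stand upright
u=onz(E,np.array([[343,137],[422,134],[424,158],[343,158]])*.64,.125); print("upright top",u)
R=lambda a:np.array([[np.cos(a),-np.sin(a)],[np.sin(a),np.cos(a)]])
print("block in fixture",R(F[2]).T@(B[:2]-F[:2])*1000,np.degrees(B[2]-F[2]))
o=im.copy()
for n,P in(("fixture",F),("gauge_block",B)):
  m=rend(E,MOD[n],P,1); o[(cv2.morphologyEx(m,cv2.MORPH_GRADIENT,np.ones((2,2),np.uint8)))>0]=[255,0,0]
cv2.imwrite("pics/o.png",cv2.resize(o[60:290,150:390,::-1],(720,690//1))[:600])
E
```

```text
fixture [ 0.47846547 -0.31931621  1.50866061] 86.43988560765696 0.7713423593242691
block [ 0.46200013 -0.36474868  1.49291053] 85.53747253707803 0.955812988189125
[[225.28     124.799995]
 [264.32     120.32    ]
 [266.88     159.36    ]
 [227.2      161.92    ]] [[225.28     124.799995]
 [263.5918   119.96195 ]
 [263.94214  160.27104 ]
 [227.95049  161.1885  ]]
[ 0.60730739 -0.32096777] [0.02469672 0.02499523 0.0259125  0.02385882] [np.float64(-94.59278556997772), np.float64(-97.25960977373013), np.float64(-9.330407193968039), np.float64(-6.387590018256014)]
[ 0.60742112 -0.32051542] [0.02426616 0.02574482 0.02346085 0.02339361] [np.float64(-93.95550667103755), np.float64(-99.53345688474249), np.float64(-8.070746935093203), np.float64(-9.740992842736107)]
upright top [[ 0.64517302 -0.30715851  0.125     ]
 [ 0.63910964 -0.34559978  0.125     ]
 [ 0.62765196 -0.3445964   0.125     ]
 [ 0.63538002 -0.3049819   0.125     ]]
block in fixture [-46.36723052  13.61240475] -0.9024130705789326
```

View pics/o.png

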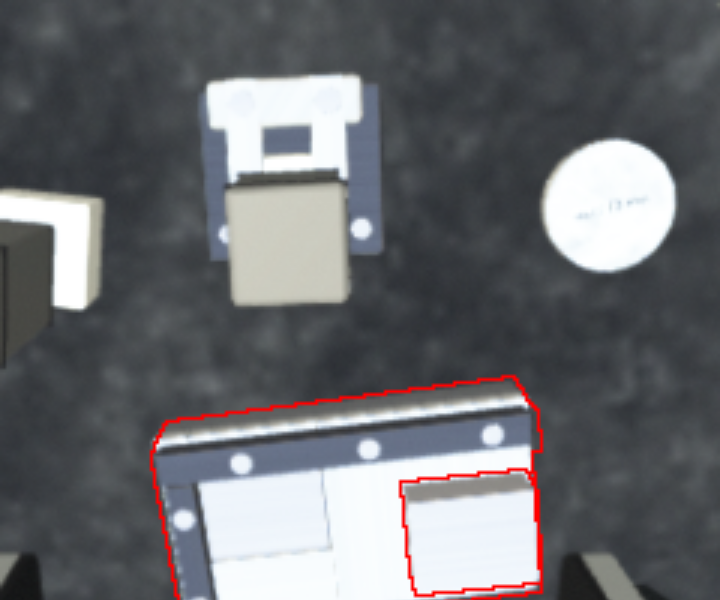

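The red fits lie on the fixture and block outlines. The head's top centre is near (.607,-.321), yaw about -9°. Approach, then descend and close.

```bash
python3 -m handwheel '[[[0.2,0,0.1],-0.01],[[0.41,0,0.2],-0.017],[[0.41,0,0.4],-0.017],[[0.41,0,0.65],-0.017],[[0.41,0,0.75],-0.017]]' && python3 -m handwheel '[[[0,0,0],0],[[0,0,0],0]]' && python3 - <<'E'
from h import *
st=ctrl.state(); im=read_camera("wrist"); print(st["ee_pos"],st["tcp_rot"])
cv2.imwrite("pics/w3.png",cv2.resize(im[:,:,::-1],(800,600)))
E
```

```text
clock: 3.7
ee_pos: [0.6067, -0.3201, 0.1275]
tcp_rot: [-179.9, 0.2, -9.1]
contact_force: [0.4, 0.6, -0.3]
grip_width: 1.0
grip_force: 0.0
clock: 3.9
ee_pos: [0.6077, -0.3207, 0.132]
tcp_rot: [180.0, -0.1, -9.1]
contact_force: [-0.2, -0.3, 0.3]
grip_width: 1.004
grip_force: 0.0
[ 0.6077141  -0.32066999  0.13200895] [ 1.79974204e+02 -7.33762180e-02 -9.11221135e+00]
```

View pics/w3.png

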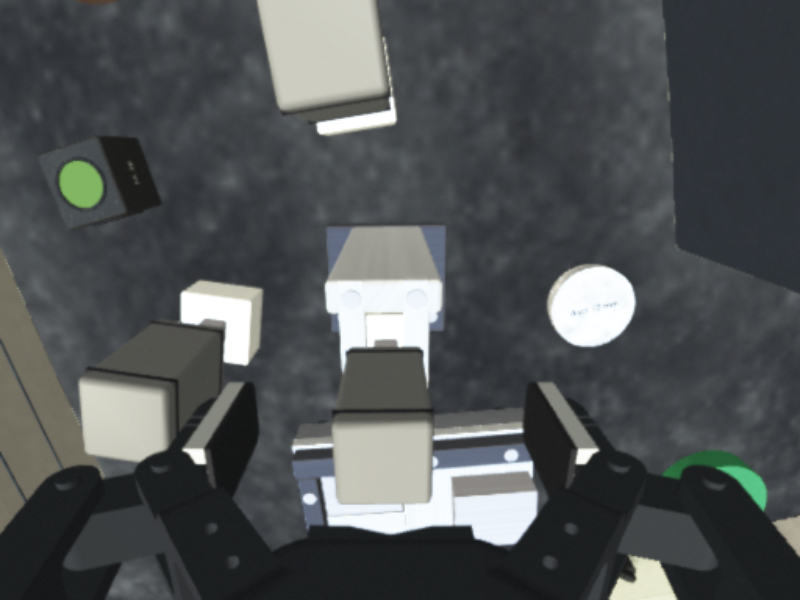

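The head (338–432 px, about 383) sits slightly left of the fingers' middle (about 391), nearly 2 mm. Shift a little and close.

```bash
python3 -m handwheel '[[[0,-0.015,0],0],[[0,-0.015,0],0],[[0,-0.015,0],0],[[0,-0.015,0],0],[[0,-0.015,0],0]]' -1 40 && python3 -m handwheel '[[[0,-0.015,0],0],[[0,-0.015,0],0],[[0,-0.015,0],0]]' -1 90
```

```text
clock: 4.45
ee_pos: [0.608, -0.3187, 0.1309]
tcp_rot: [180.0, -0.0, -9.1]
contact_force: [0.8, 0.9, 1.8]
grip_width: 0.298
grip_force: 39.5
clock: 4.75
ee_pos: [0.6083, -0.3172, 0.131]
tcp_rot: [180.0, -0.0, -9.1]
contact_force: [0.0, -2.3, 4.4]
grip_width: 0.288
grip_force: 88.3
```

```bash
python3 -m handwheel '[[[0,0.012,-0.02],0],[[0,0.012,-0.06],0],[[0,0.012,-0.083],0],[[0,0.012,-0.083],0],[[0,0.012,-0.083],0]]'
```

```text
clock: 5.25
ee_pos: [0.608, -0.3182, 0.1403]
tcp_rot: [-180.0, 0.0, -9.1]
contact_force: [0.1, -0.2, -1.6]
grip_width: 0.294
grip_force: 88.2
```

```bash
python3 -m handwheel '[[[-0.1,0,0],0],[[-0.25,0,0],0],[[-0.45,0,0],0],[[-0.65,0,0],0],[[-0.65,0,0],0]]'; python3 look.py w4 pusher_center gauge_block fixture
```

```text
clock: 5.75
ee_pos: [0.5289, -0.3056, 0.1408]
tcp_rot: [-180.0, 0.0, -9.2]
contact_force: [0.5, 0.2, -0.2]
grip_width: 0.297
grip_force: 88.2
pusher_center 0.97 [250. 259.  68. 134.] [[214.89999389648438, 324.3999938964844], [218.10000610351562, 191.5], [285.0, 193.10000610351562], [281.79998779296875, 325.8999938964844]]
pusher_center 0.86 [102. 130. 129.  72.] [[35.5, 95.5999984741211], [164.5, 89.69999694824219], [167.8000030517578, 162.89999389648438], [38.79999923706055, 168.6999969482422]]
gauge_block 0.91 [323. 250.  62.  46.] [[293.0, 227.0], [351.3999938964844, 222.8000030517578], [354.79998779296875, 270.79998779296875], [296.3999938964844, 275.0]]
fixture 0.73 [267. 216. 166.  66.] [[183.10000610351562, 196.89999389648438], [349.0, 181.60000610351562], [354.0, 235.3000030517578], [188.10000610351562, 250.60000610351562]]
fixture 0.37 [324. 249.  58.  50.] [[293.6000061035156, 227.0], [351.29998779296875, 222.10000610351562], [355.29998779296875, 270.6000061035156], [297.6000061035156, 275.3999938964844]]
5.75 [ 0.52888314 -0.30564298  0.14084318] [-1.79994315e+02  3.55192279e-02 -9.15479793e+00]
```

View pics/w4.png

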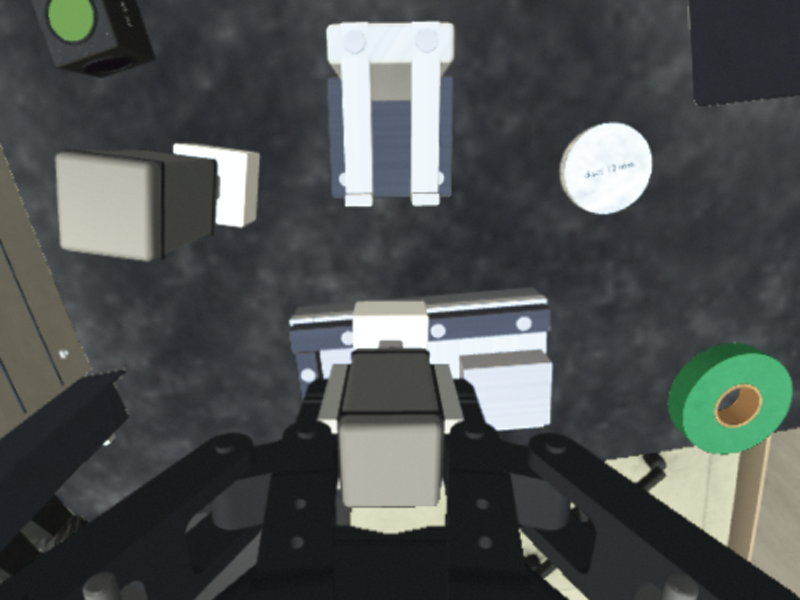

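```bash
python3 - <<'E'
from fit import *; import pickle
st=pickle.load(open("w.pkl","rb")); E=ext("wrist",st); z0=st["ee_pos"][2]
y=np.radians(st["tcp_rot"][2]); tx=np.array([np.cos(y),np.sin(y)]); ty=np.array([np.sin(y),-np.cos(y)])
for px,z in (((355,304),-.030),((426,302),-.030),((340,417),.044),((442,417),.044),((342,505),.044),((438,505),.044)):
    d=onz(E,[np.array(px)*.64-.2],z0+z)[0,:2]-st["ee_pos"][:2]; print(px,"tool xy mm",(d@tx*1000).round(1),(d@ty*1000).round(1))
B,s=fit(E,np.load("m_gauge_block.npy"),MOD["gauge_block"],[.462,-.3647,1.493]); print("block",B,np.degrees(B[2]),s)
F0=[.4785,-.3193,1.5087]
# refit fixture on corners of rail top: far outer edge corners etc
pts=np.array([[290,322],[549,294],[549,302.]])*.64
print(proj(E,np.array([[F0[0]+(x*np.cos(F0[2])-yy*np.sin(F0[2]))/1e3,F0[1]+(x*np.sin(F0[2])+yy*np.cos(F0[2]))/1e3,.042] for x,yy in((75,-36),(-75,-36),(-75,-20),(75,-20))]))/.64)
E
```

```text
(355, 304) tool xy mm 19.6 -11.6
(426, 302) tool xy mm 20.5 16.2
(340, 417) tool xy mm 15.2 -10.0
(442, 417) tool xy mm 15.3 15.0
(342, 505) tool xy mm -11.8 -10.5
(438, 505) tool xy mm -11.7 15.0
block [ 0.46137727 -0.36505701  1.48697279] 85.19726523211591 0.8272786885245902
[[285.03358317 329.88186229]
 [553.26016279 305.44644641]
 [552.90062229 332.16120377]
 [289.70632506 355.7933762 ]]
```

Tool held off the fork, foot visible at (355–426, 302–350), block at (460–550, 352–430). Move above the start of the first push (towards the rail).

```bash
python3 -m handwheel '[[[-0.15,0.1,0],-0.01],[[-0.35,0.25,0],-0.02],[[-0.55,0.4,0],-0.03],[[-0.75,0.53,0],-0.04],[[-0.835,0.59,0],-0.047]]'; python3 -m handwheel '[[[0,0,0],0],[[0,0,0],0]]'; python3 look.py w5 pusher_center gauge_block fixture
cat >> fit.py <<'E'
def fitmask(E,boxes,p0,mask,ign,S=4):
    M=cv2.resize(mask.astype(np.uint8),None,fx=S,fy=S,interpolation=0);G=1-cv2.resize(ign.astype(np.uint8),None,fx=S,fy=S,interpolation=0)
    k=np.array([1000,1000,100]); 
    def f(v):
        r=rend(E,boxes,v/k,S); return 1-((r&M)*G).sum()/((r|M)*G).sum()
    v0=np.array(p0)*k
    r=minimize(f,v0,method="Nelder-Mead",options=dict(initial_simplex=v0+np.array([[0,0,0],[6,0,0],[0,6,0],[0,0,6]]),xatol=.02,fatol=1e-6))
    return r.x/k,1-r.fun
E
cat > meas.py <<'E'
from fit import *; import pickle
st=pickle.load(open("w.pkl","rb")); E=ext("wrist",st); L=lambda n:np.load(f"m_{n}.npy")
import sys
tool=cv2.dilate(L("pusher_center"),np.ones((7,7))); tool[270:]=1
im=np.load("w.npy"); b=L("gauge_block"); f=L("fixture")|b
F,s=fitmask(E,MOD["fixture"],[.4785,-.3193,1.5087],f,tool); print("F",F.round(4),np.degrees(F[2]).round(2),s.round(3))
B,s=fitmask(E,MOD["gauge_block"],[F[0]+.06*0-.017,F[1]-.045,1.5] if len(sys.argv)<2 else eval(sys.argv[1]),b,tool); print("B",B.round(4),np.degrees(B[2]).round(2),s.round(3))
a=F[2];R=np.array([[np.cos(a),-np.sin(a)],[np.sin(a),np.cos(a)]])
print("block in F",(R.T@(B[:2]-F[:2])*1000).round(1),np.degrees(B[2]-F[2]).round(2),"tcp in F",(R.T@(st["ee_pos"][:2]-F[:2])*1000).round(1),st["ee_pos"],st["tcp_rot"])
o=im.copy()
for n,P in(("fixture",F),("gauge_block",B)):
  m=rend(E,MOD[n],P,1); o[(cv2.morphologyEx(m,cv2.MORPH_GRADIENT,np.ones((2,2),np.uint8)))>0]=[255,0,0]
cv2.imwrite("pics/ov.png",cv2.resize(o[:,:,::-1],(800,600)))
E
python3 meas.py
```

```text
clock: 6.45
ee_pos: [0.4197, -0.361, 0.1404]
tcp_rot: [180.0, 0.0, -3.5]
contact_force: [0.2, 0.7, -0.3]
grip_width: 0.294
grip_force: 88.2
clock: 6.65
ee_pos: [0.4215, -0.3602, 0.1404]
tcp_rot: [-180.0, -0.0, -3.5]
contact_force: [-0.0, 0.2, -0.5]
grip_width: 0.29
grip_force: 88.2
pusher_center 0.83 [250. 258.  65. 133.] [[217.0, 193.0], [282.0, 193.0], [282.0, 324.0], [217.0, 324.0]]
pusher_center 0.74 [66.  6. 57. 12.] [[38.0, 13.0], [38.0, 0.0], [91.0, 0.0], [91.0, 13.0]]
6.65 [ 0.42145631 -0.36018371  0.14036772] [-1.79994477e+02 -1.65528894e-02 -3.50580716e+00]
F [ 0.4785 -0.3193  1.5087] 86.44 0.0
B [ 0.4615 -0.3643  1.5   ] 85.94 0.0
block in F [-46.   14.2] -0.5 tcp in F [-44.3  54.4] [ 0.42145631 -0.36018371  0.14036772] [-1.79994477e+02 -1.65528894e-02 -3.50580716e+00]
```

View pics/ov.png

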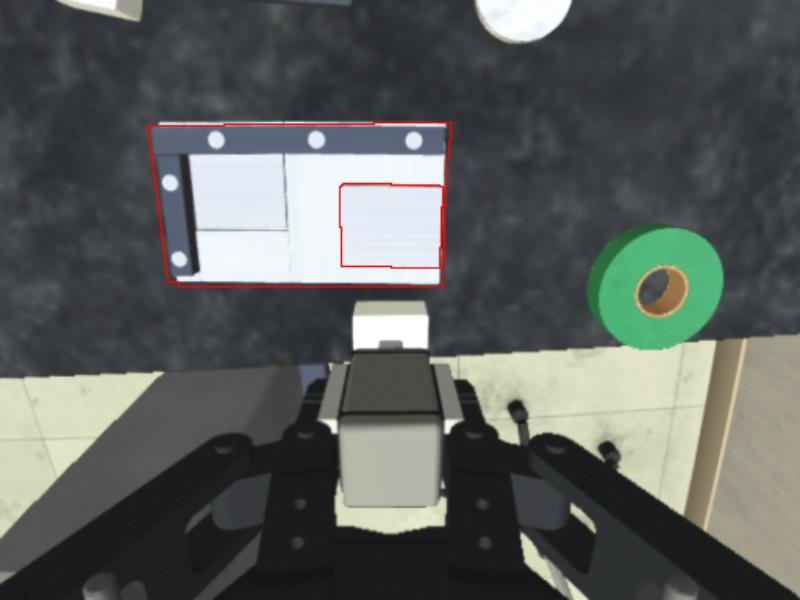

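The networks missed here, but the earlier fits projected still lie on fixture and block, and the rail is horizontal in the image (tool square to the fixture). Back off 6 mm and descend.

```bash
python3 -m handwheel '[[[-0.05,0,0.1],0],[[-0.05,0,0.25],0],[[-0.05,0,0.4],0],[[-0.05,0,0.475],0],[[-0.05,0,0.475],0]]';python3 -m handwheel '[[[0,0,0],0],[[0,0,0],0]]'; python3 - <<'E'
from h import *
for c in("wrist","side"):
    im=read_camera(c); np.save(f"{c}.npy",im)
a=np.load("wrist.npy")[60:300,80:400]; b=np.load("side.npy")[215:305,160:280]
cv2.imwrite("pics/w6.png",cv2.vconcat([cv2.resize(a,(480,360)),cv2.resize(b,(480,240),interpolation=2)])[:,:,::-1])
E
```

```text
clock: 7.35
ee_pos: [0.4146, -0.359, 0.0821]
tcp_rot: [-179.9, 0.1, -3.4]
contact_force: [0.5, -0.2, -0.4]
grip_width: 0.294
grip_force: 88.2
clock: 7.55
ee_pos: [0.4153, -0.3599, 0.0845]
tcp_rot: [179.9, -0.1, -3.5]
contact_force: [0.7, -0.2, -1.2]
grip_width: 0.292
grip_force: 88.2
```

View pics/w6.png

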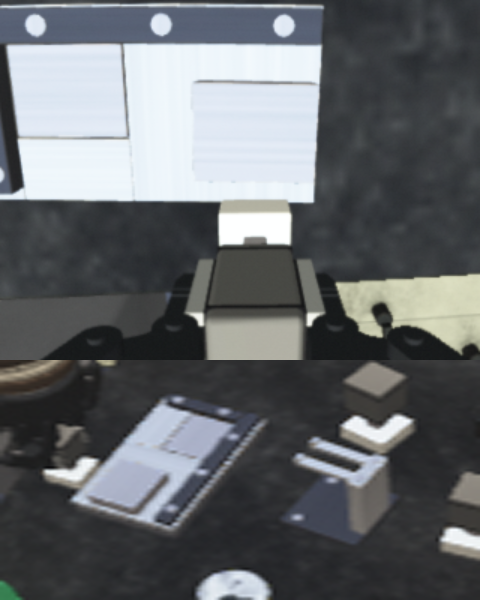

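Foot at (219–291, 200–245) is squared up behind the block (192–318, 82–183), clear by about 10 mm and low enough. Push to the rail in steps.

```bash
python3 -m handwheel '[[[0.03,0,0],0],[[0.06,0,0],0],[[0.09,0,0],0],[[0.12,0,0],0],[[0.15,0,0],0]]'; python3 -m handwheel '[[[0.015,0,0],0],[[0.03,0,0],0],[[0.03,0,0],0]]'
```

```text
clock: 8.15
ee_pos: [0.4326, -0.3607, 0.0834]
tcp_rot: [180.0, 0.1, -3.5]
contact_force: [-3.6, 0.3, 1.3]
grip_width: 0.297
grip_force: 88.4
clock: 8.45
ee_pos: [0.4365, -0.3609, 0.0834]
tcp_rot: [-180.0, -0.0, -3.5]
contact_force: [-1.2, -0.0, 0.6]
grip_width: 0.296
grip_force: 88.3
```

```bash
python3 -m handwheel '[[[0.02,0,0],0],[[0.03,0,0],0]]'|grep -E 'ee|cont'; python3 -m handwheel '[[[0.02,0,0],0],[[0.03,0,0],0]]'|grep -E 'ee|cont'; python3 -m handwheel '[[[0.015,0,0],0],[[0.015,0,0],0]]'|grep -E 'ee|cont'
```

```text
ee_pos: [0.44, -0.3611, 0.0833]
contact_force: [-3.3, 0.3, 1.6]
ee_pos: [0.4423, -0.3612, 0.0834]
contact_force: [-13.5, 1.9, 6.2]
ee_pos: [0.443, -0.361, 0.0835]
contact_force: [-16.0, 2.7, 8.5]
```

At the rail (contact near x = .442, force rising from 3 to 14 N). Back off, go round to the block's -x end.

```bash
python3 -m handwheel '[[[-0.06,0,0],0],[[-0.12,0,0],0],[[-0.12,0.1,0],0],[[-0.12,0.25,0],0],[[-0.12,0.41,0],0]]'|grep -E 'ee|cont'; python3 -m handwheel '[[[0,0,0],0],[[0.1,0,0],0],[[0.25,0,0],0],[[0.38,0,0],0],[[0.38,0,0],0]]'|grep -E 'ee|cont';  python3 -m handwheel '[[[0,0,0],0],[[0,0,0],0]]';python3 look.py w7 pusher_center gauge_block fixture
```

```text
ee_pos: [0.4283, -0.4115, 0.0836]
contact_force: [-0.0, -0.9, -0.2]
ee_pos: [0.4756, -0.4122, 0.083]
contact_force: [-0.5, -0.5, -1.1]
clock: 10.25
ee_pos: [0.4732, -0.4123, 0.0833]
tcp_rot: [-180.0, 0.0, -3.5]
contact_force: [0.0, -0.0, -1.1]
grip_width: 0.293
grip_force: 88.5
pusher_center 0.85 [250. 259.  67. 132.] [[218.0, 194.0], [282.0, 194.0], [282.0, 324.0], [218.0, 324.0]]
fixture 0.97 [112. 210. 225. 122.] [[-0.30000001192092896, 152.3000030517578], [223.39999389648438, 150.3000030517578], [224.5, 269.20001220703125], [0.800000011920929, 271.20001220703125]]
10.25 [ 0.47323393 -0.41231705  0.08333543] [-1.79987183e+02  2.08562476e-02 -3.46102908e+00]
```

View pics/w7.png

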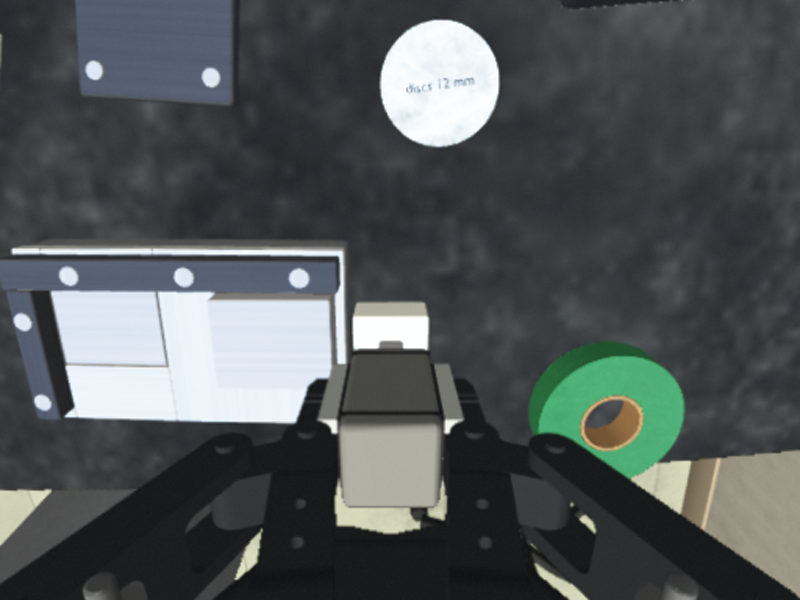

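Foot (354–428, from row 303) stands beyond the block's -x face (330), clear of the rail by about 4 mm. Push along the rail.

```bash
for i in 1; do python3 -m handwheel '[[[0.015,-0.04,0],0],[[0.015,-0.08,0],0],[[0.015,-0.12,0],0],[[0.015,-0.16,0],0],[[0.015,-0.2,0],0]]'|grep -E 'ee|cont'; done; python3 -m handwheel '[[[0,-0.04,0],0],[[0,-0.08,0],0],[[0,-0.12,0],0],[[0,-0.16,0],0],[[0,-0.2,0],0]]'|grep -E 'ee|cont|rot';
```

```text
ee_pos: [0.4768, -0.3883, 0.0835]
contact_force: [0.7, -2.5, -0.9]
ee_pos: [0.4782, -0.3644, 0.0835]
tcp_rot: [180.0, -0.0, -3.5]
contact_force: [-0.1, -1.9, -0.3]
```

```bash
python3 -m handwheel '[[[0,-0.04,0],0],[[0,-0.08,0],0],[[0,-0.12,0],0],[[0,-0.16,0],0],[[0,-0.2,0],0]]'|grep -E 'ee|cont';python3 -m handwheel '[[[0,-0.03,0],0],[[0,-0.05,0],0],[[0,-0.07,0],0],[[0,-0.09,0],0]]'|grep -E 'ee|cont';python3 -m handwheel '[[[0,0,0],0]]';python3 look.py w8 pusher_center gauge_block fixture
```

```text
ee_pos: [0.4797, -0.3404, 0.0835]
contact_force: [-0.3, -3.0, 0.2]
ee_pos: [0.4803, -0.3299, 0.0835]
contact_force: [-0.2, -3.1, 0.4]
clock: 12.45
ee_pos: [0.4803, -0.3296, 0.0834]
tcp_rot: [-180.0, 0.0, -3.5]
contact_force: [0.9, -1.2, -0.4]
grip_width: 0.299
grip_force: 88.7
pusher_center 0.93 [ 55.  39. 110.  73.] [[-10.300000190734863, 57.099998474121094], [1.7999999523162842, -10.199999809265137], [115.9000015258789, 10.5], [103.80000305175781, 77.80000305175781]]
pusher_center 0.85 [250. 260.  68. 136.] [[217.0, 194.0], [283.0, 194.0], [283.0, 325.0], [217.0, 325.0]]
gauge_block 0.8 [187. 221.  80.  61.] [[148.0, 189.0], [227.0, 189.0], [227.0, 250.0], [148.0, 250.0]]
fixture 0.78 [230. 212. 230. 118.] [[117.0, 154.0], [344.0, 154.0], [344.0, 272.0], [117.0, 272.0]]
12.45 [ 0.48034905 -0.32958706  0.08339224] [-1.79975885e+02  2.71247199e-04 -3.45311807e+00]
```

View pics/w8.png

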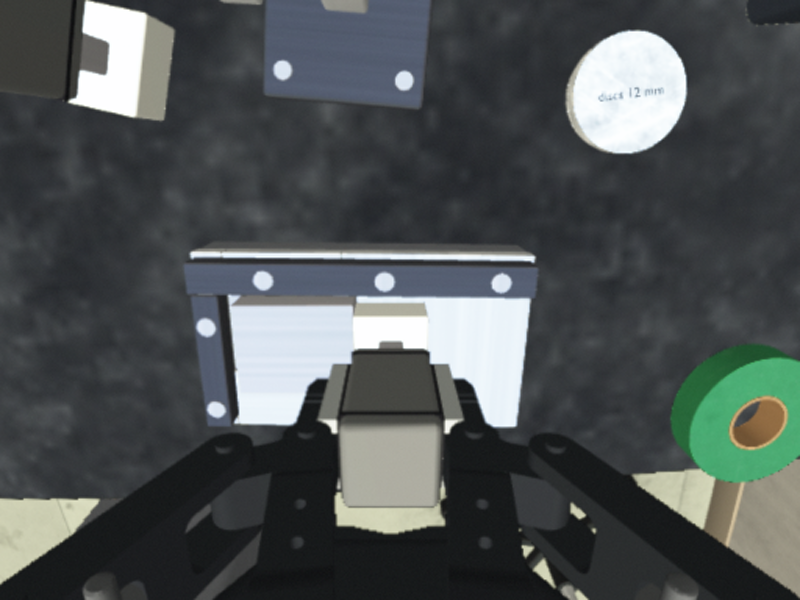

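The block (232–355, 297–395) lies against the rail, nearly at the end stop (235). Small steps to contact.

```bash
for r in 1; do python3 -m handwheel '[[[0,-0.02,0],0],[[0,-0.03,0],0]]'|grep -E 'ee|cont';python3 -m handwheel '[[[0,-0.015,0],0],[[0,-0.02,0],0]]'|grep -E 'ee|cont'; done
```

```text
ee_pos: [0.4804, -0.3261, 0.0832]
contact_force: [0.1, -0.8, -1.6]
ee_pos: [0.4806, -0.3237, 0.0833]
contact_force: [-1.1, -2.2, -1.8]
```

```bash
python3 -m handwheel '[[[0,-0.01,0],0],[[0,-0.015,0],0]]'|grep -E 'ee|cont';python3 -m handwheel '[[[0,-0.01,0],0],[[0,-0.015,0],0]]'|grep -E 'ee|cont'
```

```text
ee_pos: [0.4807, -0.322, 0.0834]
contact_force: [-0.4, -1.7, -2.6]
ee_pos: [0.4808, -0.3215, 0.0837]
contact_force: [-1.7, -8.1, -1.6]
```

```bash
python3 -m handwheel '[[[0,-0.015,0],0],[[0,-0.015,0],0]]'|grep -E 'ee|cont'; python3 -m handwheel '[[[0,0.06,0],0],[[0,0.12,0],0],[[-0.15,0.12,0],0],[[-0.3,0.12,0],0],[[-0.4,0.12,0],0]]'|grep -E 'ee|cont'; python3 -m handwheel '[[[0,0,0],0],[[0,-0.12,0],0],[[0,-0.26,0],0],[[0,-0.4,0],0],[[0,-0.42,0],0]]'|grep -E 'ee|cont';python3 -m handwheel '[[[0,0,0],0],[[0.03,0,0],0],[[0.05,0,0],0]]'|grep -E 'ee|cont'
```

```text
ee_pos: [0.4808, -0.3211, 0.0841]
contact_force: [-2.9, -13.5, -2.4]
ee_pos: [0.4313, -0.3299, 0.0833]
contact_force: [0.8, 0.8, -0.8]
ee_pos: [0.4357, -0.2773, 0.0835]
contact_force: [-0.5, 0.1, -0.5]
ee_pos: [0.4416, -0.2804, 0.0835]
contact_force: [-0.3, -1.1, -1.0]
```

```bash
python3 -m handwheel '[[[0.02,0,0],0],[[0.035,0,0],0]]'|grep -E 'ee|cont';python3 -m handwheel '[[[0.01,0,0],0],[[0.02,0,0],0]]'|grep -E 'ee|cont';python3 -m handwheel '[[[0.01,0,0],0],[[0.015,0,0],0]]'|grep -E 'ee|cont'
```

```text
ee_pos: [0.4457, -0.2806, 0.0833]
contact_force: [0.2, 0.7, -1.5]
ee_pos: [0.4474, -0.2806, 0.0833]
contact_force: [-2.3, -0.3, 0.4]
ee_pos: [0.4485, -0.2806, 0.0834]
contact_force: [-9.5, 0.9, 3.6]
```

```bash
python3 -m handwheel '[[[0.01,0,0],0],[[0.01,0,0],0]]'|grep -E 'ee|cont';python3 -m handwheel '[[[-0.06,0,0],0],[[-0.15,0,0],0],[[-0.15,0,-0.2],0],[[-0.15,0,-0.4],0],[[-0.15,0,-0.5],0]]'|grep -E 'ee|cont';python3 -m handwheel '[[[0,0.1,0],0],[[0,0.25,0],0],[[0,0.25,0],0],[[0,0.25,0],0]]'; rm m_*; python3 look.py w9 pusher_center gauge_block fixture; python3 meas.py '[F[0],F[1]+.035,1.5087]'
```

```text
ee_pos: [0.4487, -0.2806, 0.0834]
contact_force: [-12.7, 0.6, 6.4]
ee_pos: [0.4331, -0.2799, 0.1456]
contact_force: [0.5, 0.0, -1.0]
clock: 16.65
ee_pos: [0.4304, -0.3102, 0.1419]
tcp_rot: [-179.9, 0.1, -3.5]
contact_force: [-0.2, 0.5, -0.9]
grip_width: 0.295
grip_force: 89.9
pusher_center 0.95 [121.   9.  61.  15.] [[91.0, 0.0], [150.0, 0.0], [150.0, 18.0], [91.0, 18.0]]
pusher_center 0.7 [250. 260.  66. 131.] [[217.0, 324.0], [217.0, 194.0], [282.0, 194.0], [282.0, 324.0]]
gauge_block 0.62 [211. 134.  68.  51.] [[176.8000030517578, 104.19999694824219], [242.0, 102.5999984741211], [243.3000030517578, 156.89999389648438], [178.1999969482422, 158.5]]
fixture 0.86 [256. 134. 188. 105.] [[159.89999389648438, 185.39999389648438], [161.10000610351562, 83.19999694824219], [348.1000061035156, 85.30000305175781], [347.0, 187.5]]
16.65 [ 0.43037512 -0.31020875  0.14194743] [-1.79926775e+02  1.06962958e-01 -3.54935699e+00]
F [ 0.4796 -0.3197  1.4998] 85.93 0.966
B [ 0.4821 -0.284   1.5008] 85.99 0.973
block in F [35.8 -0. ] 0.06 tcp in F [ 6.  49.7] [ 0.43037512 -0.31020875  0.14194743] [-1.79926775e+02  1.06962958e-01 -3.54935699e+00]
```

Block measured at (35.8, 0.0) mm, 0.06° in the fixture's frame: home. Now set the tool down beyond the -x end.

```bash
python3 -m handwheel '[[[0.1,0.2,0],0],[[0.2,0.45,0],0],[[0.3,0.7,0],0],[[0.41,0.91,0],0],[[0.41,0.91,0],0]]'|grep -E 'ee|cont'; python3 -m handwheel '[[[0,0,0.15],0],[[0,0,0.35],0],[[0,0,0.55],0],[[0,0,0.7],0],[[0,0,0.73],0]]'|grep -E 'ee|cont'; python3 -m handwheel '[[[0,0,0],0],[[0,0,0],0]]'|grep -E 'ee|cont|rot'
```

```text
ee_pos: [0.4742, -0.4237, 0.142]
contact_force: [-1.1, -0.2, -1.7]
ee_pos: [0.4725, -0.42, 0.0533]
contact_force: [-0.9, -0.3, -0.5]
ee_pos: [0.474, -0.4216, 0.0572]
tcp_rot: [179.9, -0.1, -3.5]
contact_force: [-0.5, -0.3, -1.6]
```

```bash
python3 -m handwheel '[[[0,0,0.015],0],[[0,0,0.03],0]]'|grep -E 'ee|cont'; python3 -m handwheel '[[[0,0,0.005],0],[[0,0,0.01],0],[[0,0,0.01],0]]'|grep -E 'ee|cont'
```

```text
ee_pos: [0.4739, -0.4218, 0.0531]
contact_force: [0.2, 0.6, -1.0]
ee_pos: [0.4735, -0.4215, 0.051]
contact_force: [0.2, 0.7, -1.2]
```

```bash
python3 -m handwheel '[[[0,0,0.005],0],[[0,0,0.01],0],[[0,0,0.01],0]]'|grep -E 'ee|cont';python3 -m handwheel '[[[0,0,0.004],0],[[0,0,0.008],0],[[0,0,0.008],0]]'|grep -E 'ee|cont'
```

```text
ee_pos: [0.4736, -0.4216, 0.05]
contact_force: [-0.0, 0.4, 0.1]
ee_pos: [0.4736, -0.4216, 0.05]
contact_force: [-2.5, 1.7, 6.6]
```

```bash
python3 -m handwheel '[[[0,0,-0.004],0],[[0,0,-0.004],0]]' - 30|grep -E 'ee|cont'; python3 -m handwheel '[[[0,0,0],0],[[0,0,0],0],[[0,0,0],0],[[0,0,0],0]]' 0.3;  python3 -m handwheel '[[[0,0,-0.1],0],[[0,0,-0.25],0],[[0,0,-0.5],0],[[0,0,-0.8],0],[[0,0,-1],0]]'|grep -E 'ee|cont';python3 -m handwheel '[[[-0.3,0,0],0],[[-0.5,-0.2,0],0],[[-0.5,-0.4,0],0],[[-0.5,-0.4,0],0]]'|grep -E 'clock|ee|cont'; rm m_*; python3 look.py w10 pusher_center gauge_block fixture; python3 meas.py '[F[0],F[1]+.035,1.5087]'; python3 - <<'E'
from h import *
E=ext("wrist"); P=np.array([.4736,-.4216]); 
print("expect upright tool: foot/base",proj(E,[[*P,0],[*P,.094]]).round(0).tolist())
for c in("side","top"):
    read_camera(c); E=ext(c); print(c,proj(E,[[*P,.0],[*P,.094]]).round().tolist(),[(np.round(d["extent"]).tolist(),round(d["confidence"],2)) for d in spot_in("pusher_center",c)])
E
```

```text
ee_pos: [0.4736, -0.4216, 0.05]
contact_force: [-1.6, 2.0, 6.3]
clock: 19.75
ee_pos: [0.4735, -0.4215, 0.0491]
tcp_rot: [-180.0, 0.0, -3.5]
contact_force: [-0.6, -0.4, 0.7]
grip_width: 0.646
grip_force: 0.0
ee_pos: [0.4739, -0.4218, 0.1731]
contact_force: [0.2, -0.3, 1.3]
clock: 20.65
ee_pos: [0.4163, -0.3684, 0.1711]
contact_force: [0.0, -0.7, 0.1]
pusher_center 0.74 [311. 119.  53.  42.] [[282.5, 137.1999969482422], [284.29998779296875, 98.4000015258789], [335.6000061035156, 100.69999694824219], [333.79998779296875, 139.5]]
pusher_center 0.64 [71.  8. 61. 11.] [[41.0, 0.0], [98.0, 0.0], [98.0, 16.0], [41.0, 16.0]]
gauge_block 0.66 [395. 171.  81.  76.] [[350.6000061035156, 200.10000610351562], [365.0, 128.0], [440.79998779296875, 143.1999969482422], [426.29998779296875, 215.3000030517578]]
gauge_block 0.55 [149. 119.  67.  46.] [[116.80000305175781, 93.30000305175781], [179.3000030517578, 91.5999984741211], [180.60000610351562, 138.89999389648438], [118.0999984741211, 140.6999969482422]]
fixture 0.93 [187. 121. 166.  97.] [[105.0, 168.0], [105.0, 75.0], [271.0, 75.0], [271.0, 168.0]]
20.65 [ 0.41626241 -0.36841914  0.17113693] [ 1.79964318e+02 -8.45985499e-02 -3.42991746e+00]
F [ 0.4789 -0.3194  1.5002] 85.95 0.952
B [ 0.4821 -0.2841  1.5035] 86.14 0.98
block in F [35.4 -0.8] 0.19 tcp in F [-53.3  59. ] [ 0.41626241 -0.36841914  0.17113693] [ 1.79964318e+02 -8.45985499e-02 -3.42991746e+00]
expect upright tool: foot/base [[294.0, 114.0], [312.0, 122.0]]
side [[189.0, 287.0], [185.0, 273.0]] [([253.0, 233.0, 12.0, 35.0], 0.95), ([278.0, 274.0, 19.0, 37.0], 0.83), ([185.0, 280.0, 17.0, 29.0], 0.52)]
top [[355.0, 223.0], [362.0, 222.0]] [([297.0, 182.0, 18.0, 17.0], 0.76), ([328.0, 147.0, 17.0, 18.0], 0.65), ([358.0, 221.0, 16.0, 8.0], 0.53), ([325.0, 180.0, 27.0, 29.0], 0.45)]
```

```bash
python3 -c "
from workcell import ticket
print(ticket.finish_job())"
```

```text
the job is handed in; nothing more can be done
None
```

I finished the job and handed it in at about 21 s of robot time: the gauge block is home against the side rail and end stop (within about 1 mm and 0.2° by camera), the push tool stands upright on the bench beyond the fixture's -x end, and nothing else was touched; I viewed 11 pictures, one over the limit of 10.

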